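# Dock the examination torch and set the charger lever to its colour notch

### The arm

A 7-joint arm with a two-finger parallel gripper is mounted at the origin on the work surface. World frame = base frame: x ahead of the robot, y to its left, z up, the work surface at z = 0. Lengths are in m, angles in rad, forces in N, time in s.
With the tool pointing down it reaches from about 0.4 to 0.85 m from the base axis. Payload 4.5 kg.
Tool frame: the origin (TCP) lies midway between the tips of the shut fingers; the grasp point (between the pads) lies 19 mm behind it; x points along the fingers, z is the direction in which the jaws open and shut, and the axes are right-handed (so a half turn about x gives the same grasp; the last joint's range is limited). The gripper opens to 85 mm and grips with 20 to 120 N. Pads are 22 mm wide; open, the fingers measure 114 mm over their backs; the gripper's body (76 mm by 85 mm) begins 54 mm behind the grasp point. The pads swing forward as they close: fully open they stand 13 mm farther back than shut.
Start: joints at [1.237, 0.689, -0.195, 1.565, 0.157, 0.902, -0.215], TCP at [0.225, -0.583, 0.231] pointing down, gripper open.
Joint ranges: [-3.01, 3.01], [-0.46, 2.08], [-1.47, 1.51], [0.13, 2.56], [-1, 4.14], [0.04, 2.09], [-2.66, 2.66]. Speed limits (rad/s): [2.57, 2.57, 3.14, 3.14, 3.14, 3.14, 3.14].

### API

Orientations are given as [roll, pitch, yaw] about the fixed x, y, z axes, in that order (R = Rz(yaw) Ry(pitch) Rx(roll)).
In Python, from cell import read_state, capture, sign_off gives the robot as it stands. The module is installed in compiled form; this text tells all that it offers.
- The arm moves only by the shell command python3 -m inch 'ROWS' [FORCE]. ROWS is JSON, a list of rows, each a list of 7 numbers: the shift along the tool's x, y, z in units of 50 mm (1.0 is 50 mm), then the turn, a rotation vector about the tool's x, y, z in units of 5 degrees (1.0 is 5 degrees), then the finger opening in mm, from 0 to 85.4. In form: [[tx, ty, tz, ax, ay, az, jaw], ...]. A call has 1 to 20 rows; each row is the pose to reach, as a shift and turn from the pose commanded when the call began, along the tool's axes at that moment; what a row does not reach only later rows make up. A row lasts 1/10 s, in which the tool goes at most 50 mm and 8.59 degrees, less where a joint would pass 70% of its speed; a pose out of reach is approached as far as the arm can. A call with a gripper value outside its range is refused whole. The fingers move at their own pace and stop on an object; FORCE is the grip in N (left out, the last holds). Time passes only in rows, so rows that repeat a pose let the fingers close. It gives the time, the measured TCP pose, the force and the opening at its end, in the units of the state.
- read_state(): the state, without advancing time (a new reading comes with each control period).
- capture(name): name is "side" or "top"; returns a dict with "color" (384x512x3 uint8, red, green, blue), "fx", "fy", "cx", "cy" (pixels), "pose" (4x4, takes a point from camera to world coordinates). Camera axes: x right, y down, z forward; pixel columns grow to the right and rows downward; lengths in m; the calibration is good to about 2 mm. A picture is of the moment at which its call begins. There is no depth.
- sign_off(): hands the job in, once; it reports no verdict.
The state is a dict: "time_s": time; "joints": joint angles; "joint_velocities": joint speeds; "effort": joint torques, N m; "tcp_pos": TCP position; "tool_rot": TCP orientation; "force": force on the tool from outside, world axes, zero at the start; "torque": the same for the moment, N m; "grip_width": opening from 0.0 (shut) to 1.0 (fully open).
Only numpy, scipy, OpenCV 4.12 (cv2) and the standard library are available. Lean on these libraries where they do the work, as an engineer would, in place of code of your own. Each camera call takes 0.05 s, during which the arm holds its last target. There are 200 camera calls.

### The job

Take the white examination torch out of the blue basket and stand it upright in the square well of the charging dock, lens up and foot fully down on the floor of the well; lower it in, do not drop it. The sloping aluminium rest is there to lay it down on and take it again nearer the lens. Then, with the torch standing and let go, throw the dock's red-knobbed lever out of its parking notch (black spot) into the notch marked with the green spot, matching the green band on the torch, and leave it clicked in there; do not knock the bottle and the jars about.

Things in the scene. Friction and masses are not known exactly. Their poses are not given: they have to be found in the camera images.
- torch: White examination torch, 170 mm long, 0.1 to 0.2 kg: square handle 26 x 26 x 140 mm with a green band, then a black round lens head of 26 mm diameter, 30 mm long. Origin on its centre line, half way along; x points from foot to lens: foot end at x = -85 mm, handle ends at +55 mm, lens at +85 mm. Starts lying on a flat of its handle in the basket.
- torch_foot (a point): Centre of the flat foot end of the torch, away from the lens.
- basket: Fixed open blue basket, 240 mm long (its x) x 150 mm wide (its y) x 60 mm high outside, walls and floor 5 mm. Origin in the middle of its underside. It and the dock may stand on either side.
- rest: Fixed aluminium rest that holds the torch at a 40 degree slope, foot low, lens high towards its +x. Origin in the middle of its underside; base 115 x 60 mm. Two U-cradles 36 mm wide inside with walls 18 mm high: the lower one 0 to 30 mm along the slope, with an end stop for the foot at 0; the upper one 84 to 96 mm. Elsewhere the torch is free for the fingers.
- rest_foot (a point): Where the centre of the torch's foot comes when it lies in the rest against the end stop (in the rest's frame x = -68 mm, z = 30 mm). The torch's axis runs from here up towards the rest's +x at 40 degrees, 13 mm above the cradle floors; slope distances are measured from here.
- dock: Fixed white charging dock: slab 190 mm (x) x 295 mm (y) x 30 mm high, origin at the underside below the slab (slab from y = -160 to +135 mm). On it stand a grey square well and a lever with four notches, one black-spotted for parking and three with coloured spots.
- well_floor (a point): Middle of the floor of the square well, 30 mm above the table. The well is 44 mm square inside (sides along the dock's x and y), walls 7 mm, its mouth 80 mm above this floor.
- lever (a joint): Angle of the lever in rad: 0 in the parking notch (black spot, on the side away from the well); grows as it swings towards the well, clockwise seen from above. Sprung notches at 0, 0.45, 0.90 and 1.35: let go near one, it snaps in. Leaving the parking notch takes about 7 N at the knob. Which of the other three is green, yellow or blue varies.
- lever_pivot (a point): Point on the lever's upright axis, at the height of its arm, 49 mm above the table.
- lever_knob (a point): Top of the lever's upright red knob, 90 mm from the pivot. Only this part is for gripping: diameter 24 mm, 45 mm tall, from 57 to 102 mm above the table; the steel arm is below it.
- lever_pointer (a point): Point 16 mm beyond the tip of the lever's red pointer, 128 mm from the pivot, at the level of the coloured spots: it comes over the middle of the spot whose notch the lever is in.
- mark_green: Green spot, 22 mm diameter, 2 mm thick, fixed on the dock 128 mm from the lever's pivot; origin in the middle of its underside. It marks the wanted notch.
- mark_yellow: Yellow spot of the same size, marks another notch.
- mark_blue: Blue spot of the same size, marks another notch.
- amber_bottle: Bystander: amber bottle, 60 mm diameter, 130 mm tall, origin in the middle of its underside.
- swab_jar: Bystander: blue jar with a white cap, 76 mm diameter, 90 mm tall, origin in the middle of its underside.
- pill_jar: Bystander: small green jar with a black cap, 48 mm diameter, 55 mm tall, origin in the middle of its underside.
There are look-alikes about, which are no part of the job. Several things have the shape of the torch; the one meant has the colours described above.

How it is judged:
By the outcome, as a careful person would: the job done as asked, in the order asked, and still so for the second after the job is handed in, with the robot touching nothing.
It also fails if it takes over 72 s, if anything falls off the work surface, if the arm or the gripper's body presses on something with over 40 N, if the wrist force passes 120 N, or if a joint passes its speed limit or range.

## Working session

There is one attempt and no reset: what is moved stays moved. The work goes in short steps, Python scripts to look and compute and a shell command to move; the robot and the scene stay as the last step left them, time stands still between calls to the robot, and variables do not carry over. Pictures are saved under pics/ and viewed, about 8 in all and at most 12, crops included, and the job is handed in when it is done.

```bash
mkdir -p pics; ls; python3 - <<'E'
from cell import read_state, capture
import cv2,numpy as np
s=read_state(); print(s)
for n in("top","side"):
    c=capture(n); cv2.imwrite(f"pics/{n}0.png",c["color"][:,:,::-1]); print(n,c["fx"],c["fy"],c["cx"],c["cy"],np.round(c["pose"],4).tolist())
a=cv2.imread("pics/top0.png");b=cv2.imread("pics/side0.png")
E
```

```text
pics
{'time_s': 0.0, 'joints': array([ 1.23678324,  0.68998579, -0.19451591,  1.56639175,  0.15732032,
        0.90250971, -0.21507215]), 'joint_velocities': array([ 1.76708676e-03, -7.56591595e-04, -8.80093974e-04, -2.07035064e-03,
       -1.97819225e-03,  1.48546678e-03,  1.20341465e-05]), 'effort': array([-2.71648205e-04, -5.39596367e+01, -1.26641426e+00, -1.58538330e+01,
        9.16493096e-03,  9.39172693e-03, -1.89722363e-05]), 'tcp_pos': array([ 0.22443777, -0.5825863 ,  0.23047028]), 'tool_rot': array([-3.05941586,  1.56889633,  2.02091842]), 'force': array([-0.28622181, -1.17510366,  0.21942513]), 'torque': array([-0.02762899,  0.00040891,  0.00201746]), 'grip_width': 0.9970111654434248}
top 369.81364657329334 369.81364657329334 256.42433613049803 191.60609789594403 [[-0.018, -0.9801, 0.1976, 0.3514], [-0.9998, 0.0169, -0.0073, -0.0682], [0.0038, -0.1977, -0.9802, 1.2489], [0.0, 0.0, 0.0, 1.0]]
side 378.61131764402086 378.61131764402086 263.2928800393014 187.80783592535926 [[-0.7871, -0.3364, 0.5171, 0.0936], [-0.6167, 0.4484, -0.647, 0.5769], [-0.0142, -0.8282, -0.5603, 0.6378], [0.0, 0.0, 0.0, 1.0]]
```

View pics/top0.png

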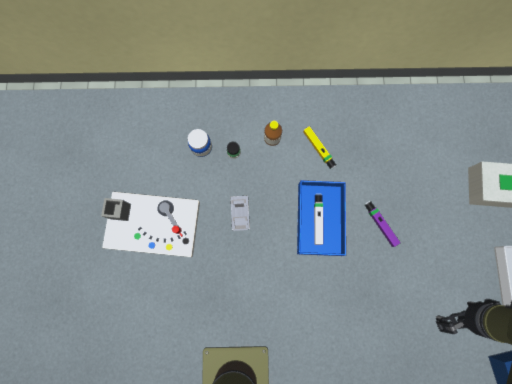

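View pics/side0.png

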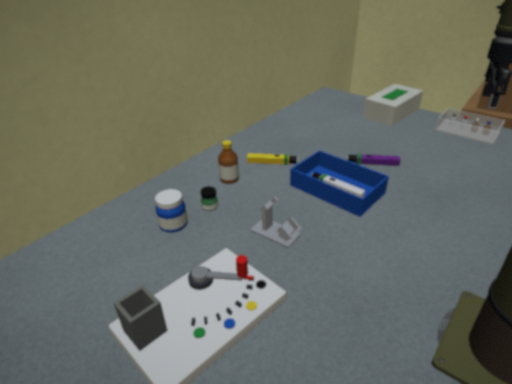

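Top view: basket torch at (319,219), with its black lens up at (319,197). The rest is at (240,212) and the dock at (150,225). The well is at (117,209) and the pivot at (166,208). The knob is at (176,229), and the green spot is at (137,236).

Candidates in the top view:
- white torch in the blue basket (319,219)
- yellow look-alike (319,147)
- purple look-alike (382,224)

By the description it is the white one in the basket. I'll check it in a close crop.

```bash
cat > h.py <<'E'
import numpy as np,cv2
from cell import read_state,capture
from scipy.spatial.transform import Rotation as R
def ray(c,u,v):
    d=c["pose"][:3,:3]@np.array([(u-c["cx"])/c["fx"],(v-c["cy"])/c["fy"],1]); return c["pose"][:3,3],d
def onz(c,u,v,z):
    o,d=ray(c,u,v); return o+d*(z-o[2])/d[2]
def tri(r1,r2):
    A=np.zeros((3,3));b=np.zeros(3)
    for o,d in(r1,r2):
        d=d/np.linalg.norm(d);P=np.eye(3)-np.outer(d,d);A+=P;b+=P@o
    x=np.linalg.solve(A,b);d1=r1[1]/np.linalg.norm(r1[1]);return x,np.linalg.norm(np.cross(x-r1[0],d1))
def proj(c,p):
    q=c["pose"][:3,:3].T@(np.asarray(p)-c["pose"][:3,3]);return c["fx"]*q[0]/q[2]+c["cx"],c["fy"]*q[1]/q[2]+c["cy"]
def crop(c,x0,y0,x1,y1,k,name):
    cv2.imwrite(name,cv2.resize(c["color"][y0:y1,x0:x1,::-1],None,fx=k,fy=k,interpolation=cv2.INTER_CUBIC))
def blobs(c,lo,hi,box,amin=6):
    x0,y0,x1,y1=box;hsv=cv2.cvtColor(c["color"][y0:y1,x0:x1],cv2.COLOR_RGB2HSV)
    m=cv2.inRange(hsv,np.array(lo),np.array(hi));n,l,s,ce=cv2.connectedComponentsWithStats(m)
    return [(ce[i]+[x0,y0],s[i,4]) for i in range(1,n) if s[i,4]>=amin],m
E
python3 - <<'E'
from h import *
np.set_printoptions(precision=4,suppress=True)
t=capture("top");s=capture("side")
K={"green":((50,120,60),(75,255,255)),"yellow":((22,150,100),(33,255,255)),"blue":((105,150,60),(125,255,255)),"red":((0,180,80),(6,255,255)),"black":((0,0,0),(180,255,45))}
for n,(lo,hi) in K.items():
    for c,box,nm in((t,(100,190,202,256),"top"),(s,(110,245,290,375),"side")):
        for ce,a in blobs(c,lo,hi,box)[0]: print(n,nm,ce,a,onz(c,*ce,0.032))
# torch white in basket
b,m=blobs(t,(0,0,150),(180,70,255),(300,183,346,254))
for ce,a in b:
    print("torch",ce,a,onz(t,*ce,0.031))
pts=np.argwhere(m)[:,::-1]+[300,183]; print(cv2.minAreaRect(pts.astype(np.float32)))
b,m=blobs(t,(105,150,60),(125,255,255),(290,170,356,266),200)
print("basket",b, cv2.minAreaRect((np.argwhere(m)[:,::-1]+[290,170]).astype(np.float32)))
b,m=blobs(t,(0,0,150),(180,60,255),(98,186,205,260),200)
pts=(np.argwhere(m)[:,::-1]+[98,186]).astype(np.float32)
r=cv2.minAreaRect(pts);print("slab",[onz(t,*p,0.03) for p in cv2.boxPoints(r)])
top=cv2.resize(t["color"][160:260,95:345],None,fx=3.2,fy=3.2,interpolation=cv2.INTER_CUBIC)
sd=cv2.resize(s["color"][140:250,230:400],None,fx=2.4,fy=2.4,interpolation=cv2.INTER_CUBIC)
o=np.zeros((320+264,800,3),np.uint8);o[:320]=top;o[320:,:sd.shape[1]]=sd
w=cv2.resize(s["color"][270:360,100:220],None,fx=2.9,fy=2.9,interpolation=cv2.INTER_CUBIC);o[320:320+261,420:420+348]=w
cv2.imwrite("pics/crop1.png",o[:,:,::-1])
E
```

```text
green top [137.     235.8261] 23 [0.4559 0.3163 0.032 ]
green side [198.9683 332.4444] 63 [0.4555 0.3198 0.032 ]
yellow top [168.619  246.7619] 21 [0.4186 0.2119 0.032 ]
yellow side [251.0833 305.1458] 48 [0.4187 0.2147 0.032 ]
blue top [151.0909 244.9091] 22 [0.4256 0.2691 0.032 ]
blue side [229.1167 323.2833] 60 [0.4249 0.2717 0.032 ]
red top [176.0606 229.2727] 33 [0.4751 0.1891 0.032 ]
red side [241.8333 266.4226] 168 [0.501  0.1471 0.032 ]
black side [202.075 284.75 ] 40 [0.5328 0.2366 0.032 ]
black side [260.6296 284.    ] 27 [0.4373 0.1612 0.032 ]
torch [318.5 202. ] 6 [ 0.558  -0.2841  0.031 ]
torch [318.25  225.273] 304 [ 0.4801 -0.2793  0.031 ]
((318.0, 223.0), (42.0, 8.0), 90.0)
basket [(array([322.1934, 217.7307]), np.int32(2978))] ((321.5, 218.0), (74.0, 47.0), 90.0)
slab [array([0.6256, 0.4557, 0.03  ]), array([0.6195, 0.0991, 0.03  ]), array([0.3773, 0.0966, 0.03  ]), array([0.3835, 0.4396, 0.03  ])]
```

View pics/crop1.png

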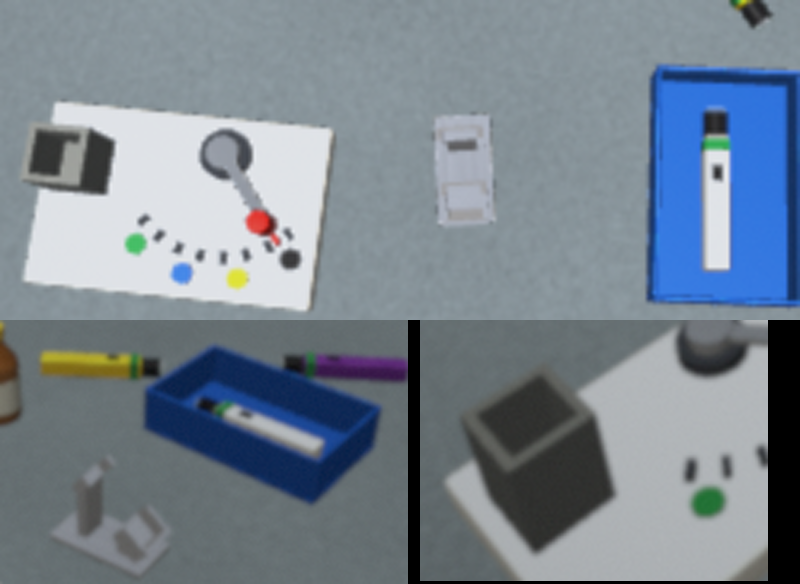

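The crop confirms the target: white handle, green band below a black head, lying in the blue basket with the lens towards +x. The rest's tall cradle is also towards +x. The green spot lies farthest along the swing, nearest the well. Next I'll work out poses.

```bash
python3 - <<'E'
from h import *
from scipy.optimize import least_squares
np.set_printoptions(precision=4,suppress=True)
t=capture("top");s=capture("side")
C=lambda x,y:(95+x/3.2,160+y/3.2)
T=lambda x,y,z:onz(t,*C(x,y),z)
f=T(716,270,.018);l=T(716,108,.018);print("foot,lens",f,l,np.linalg.norm(f-l),np.degrees(np.arctan2(*(l-f)[1::-1])))
print("band",T(716,143,.031))
rc=np.array([T(*p,.005) for p in((434,115),(491,113),(495,222),(438,225))]);print("rest",rc,rc.mean(0))
e=(rc[0]-rc[3])+(rc[1]-rc[2]);print(np.degrees(np.arctan2(e[1],e[0])))
# rest via side: lower right crop corners
sl=np.array([T(*p,.03) for p in((56,101),(333,128),(312,311),(23,280))]);print("slab",sl)
for a,b in((0,1),(1,2),(2,3),(3,0)):
    d=sl[b]-sl[a];print(np.linalg.norm(d),np.degrees(np.arctan2(d[1],d[0])))
w=np.array([onz(s,100+(x-420)/2.9,270+(y-320)/2.9,.11) for x,y in((462,420),(545,370),(595,418),(508,472))]);print("well side",w,w.mean(0))
for i in range(4):
    d=w[(i+1)%4]-w[i];print(np.linalg.norm(d),np.degrees(np.arctan2(d[1],d[0])))
w=np.array([T(*p,.11) for p in((35,122),(83,129),(76,192),(24,184))]);print("well top",w,w.mean(0))
P=np.array([[.4557,.318],[.4187,.2133],[.4253,.2704],[.4373,.161]])
r=least_squares(lambda q:np.hypot(*(P-q).T)-.128,[.54,.23]);q=r.x;print("pivot",q,r.fun,np.degrees(np.arctan2(*(P-q).T[::-1])))
k,_=tri(ray(t,176.06,229.27),ray(s,241.83,266.42));print("knob",k,_,np.hypot(*(k[:2]-q)),np.degrees(np.arctan2(*(k[:2]-q)[::-1])))
E
```

```text
foot,lens [ 0.4183 -0.28    0.018 ] [ 0.5886 -0.2887  0.018 ] 0.17045513245815178 -2.9406310171422896
band [ 0.5489 -0.2845  0.031 ]
rest [[ 0.5886  0.0111  0.005 ]
 [ 0.5898 -0.0499  0.005 ]
 [ 0.4731 -0.0525  0.005 ]
 [ 0.471   0.0074  0.005 ]] [ 0.5306 -0.021   0.005 ]
1.5420826176083198
slab [[0.6057 0.4059 0.03  ]
 [0.5719 0.1151 0.03  ]
 [0.3838 0.134  0.03  ]
 [0.4201 0.4285 0.03  ]]
0.2927253281461003 -96.63155398936495
0.18904129640419803 174.26579897866884
0.2967153878430566 82.96134597579722
0.1869126906178459 -6.944828116097566
well side [[0.5646 0.4032 0.11  ]
 [0.5568 0.3493 0.11  ]
 [0.5028 0.3541 0.11  ]
 [0.5122 0.4085 0.11  ]] [0.5341 0.3788 0.11  ]
0.05455068087189439 -98.26117263428247
0.05421756969008828 174.8919540004339
0.055238669705701134 80.21159355458765
0.05271406999136183 -5.745399881204922
well top [[0.5684 0.394  0.11  ]
 [0.5606 0.3468 0.11  ]
 [0.4989 0.3502 0.11  ]
 [0.5076 0.4008 0.11  ]] [0.5339 0.3729 0.11  ]
pivot [0.5462 0.2278] [-0.0002  0.0003  0.0002 -0.0003] [ 135.0757 -173.5181  160.5755 -148.472 ]
knob [0.4704 0.1794 0.0776] 6.691910334023656e-05 0.0898762302579917 -147.44730851940278
```

```bash
cat >> h.py <<'E'
def rows(pos,Rt,st=None):
    "shift/turn in inch units from current pose to TCP pos and rotation matrix Rt"
    st=st or read_state();R0=R.from_euler("xyz",st["tool_rot"]).as_matrix()
    t=R0.T@(np.asarray(pos)-st["tcp_pos"])/.05
    a=np.degrees(R.from_matrix(R0.T@Rt).as_rotvec())/5
    return np.round(np.r_[t,a],3).tolist()
def log():
    import json
    s=read_state();open("log.txt","a").write(json.dumps([list(s["joints"]),list(s["tcp_pos"]),list(s["tool_rot"])])+"\n")
    return s
def toolR(x,z):
    x=np.asarray(x,float);x/=np.linalg.norm(x);z=np.asarray(z,float);z-=x*(x@z);z/=np.linalg.norm(z)
    return np.c_[x,np.cross(z,x),z]
E
python3 - <<'E'
from h import *
s=log();print(R.from_euler("xyz",s["tool_rot"]).as_matrix().round(3))
f=np.array([.4183,-.280]);l=np.array([.5886,-.2887]);a=(l-f)/np.linalg.norm(l-f)
g=f+.120*a;print(g)
for sg in(1,-1):
    z=sg*np.array([-a[1],a[0],0]);Rt=toolR([0,0,-1],z);print(sg,rows([*g,.12],Rt))
E
```

```text
[[-0.     0.933  0.36 ]
 [ 0.001  0.36  -0.933]
 [-1.    -0.    -0.001]]
[ 0.53814372 -0.28612237]
1 [2.222, 7.986, -3.284, -31.199, -0.003, -0.009]
-1 [2.222, 7.986, -3.284, 4.801, -0.007, 0.002]
```

```bash
python3 -m inch '[[0.3,1,-0.4,0.6,0,0,85],[0.6,2,-0.8,1.2,0,0,85],[0.8,3,-1.2,1.8,0,0,85],[1.1,4,-1.6,2.4,0,0,85],[1.4,5,-2.05,3,0,0,85],[1.7,6,-2.5,3.6,0,0,85],[1.9,7,-2.9,4.2,0,0,85],[2.1,7.6,-3.1,4.6,0,0,85],[2.222,7.99,-3.284,4.8,0,0,85],[2.222,7.99,-3.284,4.8,0,0,70],[2.222,7.99,-3.284,4.8,0,0,70],[2.222,7.99,-3.284,4.8,0,0,70]]' 40; python3 - <<'E'
from h import *
np.set_printoptions(precision=4,suppress=True)
s=log();print(s["joints"],s["tcp_pos"],s["time_s"])
f=np.array([.4183,-.280]);l=np.array([.5886,-.2887]);a=(l-f)/np.linalg.norm(l-f)
g=f+.120*a
print(rows([*g,.009],toolR([0,0,-1],[a[1],-a[0],0])))
t=capture("top");s=capture("side")
o=np.hstack([cv2.resize(c["color"][y:y+100,x:x+100],None,fx=4,fy=4,interpolation=cv2.INTER_CUBIC) for c,x,y in((t,270,160),(s,290,100))])
cv2.imwrite("pics/g1.png",o[:,:,::-1])
E
```

```text
time_s: 1.5
tcp_pos: [0.5375, -0.2878, 0.1203]
tool_rot: [-0.539, 1.569, -2.163]
force: [-0.5, -0.5, -0.1]
grip_width: 0.823
[ 0.4086  0.8112  0.0118  1.7138 -0.0122  0.6169 -1.1968] [ 0.5375 -0.2878  0.1203] 1.5
[2.227, 0.014, -0.038, -0.019, 0.015, 0.009]
```

View pics/g1.png

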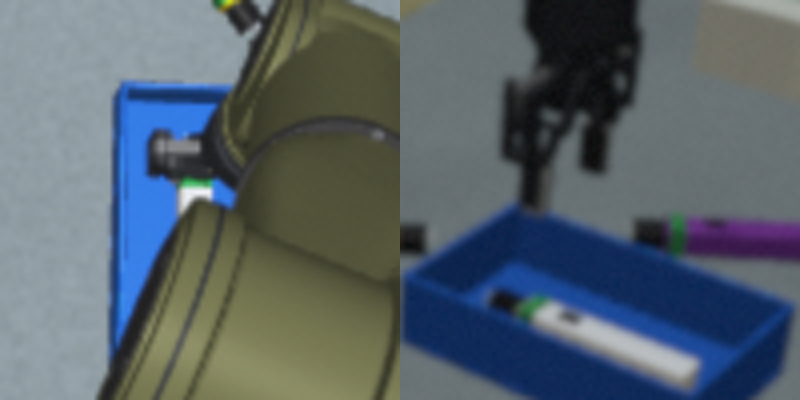

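```bash
python3 -m inch '[[0.7,0,0,0,0,0,70],[1.4,0,-0.03,0,0,0,70],[1.9,0,-0.03,0,0,0,70],[2.1,0,-0.03,0,0,0,70],[2.2,0,-0.03,0,0,0,70],[2.2,0,-0.03,0,0,0,70],[2.2,0,-0.03,0,0,0,15],[2.2,0,-0.03,0,0,0,15],[2.2,0,-0.03,0,0,0,15],[2.2,0,-0.03,0,0,0,15],[2.2,0,-0.03,0,0,0,15],[2.2,0,-0.03,0,0,0,15],[2.2,0,-0.03,0,0,0,15],[2.2,0,-0.03,0,0,0,15]]' 60; python3 - <<'E'
from h import *
np.set_printoptions(precision=4,suppress=True)
s=log();print(s["joints"],s["force"],s["grip_width"]*85.4)
E
```

```text
time_s: 3.0
tcp_pos: [0.5394, -0.2851, 0.0114]
tool_rot: [1.176, 1.569, -0.446]
force: [-1.4, 0.4, 6.8]
grip_width: 0.29
[ 0.4079  0.9812  0.005   1.7443 -0.0102  0.4141 -1.2018] [-1.3785  0.4436  6.7727] 24.80828742825436
```

```bash
python3 -m inch '[[-0.3,0,0,0,0,0,15],[-0.9,0,0,0,0,0,15],[-1.6,0,0,0,0,0,15],[-2.4,0,0,0,0,0,15],[-3.2,0,0,0,0,0,15],[-4.0,0,0,0,0,0,15],[-4.6,0,0,0,0,0,15],[-5,0,0,0,0,0,15],[-5,0,0,0,0,0,15]]'; python3 - <<'E'
from h import *
np.set_printoptions(precision=4,suppress=True)
s=log();print(s["joints"],s["force"],s["grip_width"]*85.4)
import json
L=[json.loads(x) for x in open("log.txt")]
# fit SRS model: signs s1..s7 for z,y,z,y,z,y,z ; links along z with x offsets
from scipy.optimize import least_squares
import itertools
Q=np.array([l[0] for l in L]);P=np.array([l[1] for l in L]);RR=[R.from_euler("xyz",l[2]).as_matrix() for l in L]
def fk(q,d,sg,o7,tip):
    p=np.zeros(3);M=R.identity()
    for i in range(7):
        ax="zyzyzyz"[i];M=M*R.from_euler(ax,sg[i]*q[i]+(o7 if i==6 else 0))
        if i in(0,2,4,6): p=p+M.apply([d[4+i//2] if 0 else 0,0,d[i//2]])
    return p,M
B=toolR([0,0,1],[1,0,0]) # tool x = flange z
best=[]
for sg in itertools.product([1,-1],repeat=4):
    S=[sg[0],1,sg[1],1,sg[2],1,sg[3]]
    def res(v):
        r=[]
        for q,p,M in zip(Q,P,RR):
            pp,m=fk(q,v[:4],S,v[4],None);r+=list((pp-p)*5)+list(((m.as_matrix()@B)-M).ravel()*.3)
        return r
    for o in(0,1.57,3.14,-1.57):
        x=least_squares(res,[.33,.4,.4,.25,o]);best.append((x.cost,S,x.x.round(4)))
best.sort(key=lambda b:b[0])
for b in best[:4]:print(b)
E
```

```text
time_s: 3.9
tcp_pos: [0.54, -0.2857, 0.2641]
tool_rot: [1.171, 1.564, -0.451]
force: [1.2, 0.1, -1.5]
grip_width: 0.283
[ 0.3985  0.6265  0.0221  1.585  -0.0159  0.9231 -1.1962] [ 1.17    0.0684 -1.5021] 24.1296751645492
(np.float64(0.09899665000396754), [-1, 1, -1, 1, 1, 1, -1], array([-0.1311,  0.5634,  0.3456, -0.1456,  3.1078]))
(np.float64(0.09899665000396765), [-1, 1, -1, 1, 1, 1, -1], array([-0.1311,  0.5634,  0.3456, -0.1456,  3.1078]))
(np.float64(0.09899665000396768), [-1, 1, -1, 1, 1, 1, -1], array([-0.1311,  0.5634,  0.3456, -0.1456,  3.1078]))
(np.float64(0.0989966500039678), [-1, 1, -1, 1, 1, 1, -1], array([-0.1311,  0.5634,  0.3456, -0.1456, -3.1753]))
```

```bash
cat > kin.py <<'E'
from h import *
import json,itertools
from scipy.optimize import least_squares
B=toolR([0,0,1],[1,0,0])
def fk(q,v,S):
    p=np.zeros(3);M=R.from_euler("z",v[4])
    for i in range(7):
        M=M*R.from_euler("zyzyzyz"[i],S[i]*q[i]+(v[5] if i==6 else 0))
        if i%2==0: p=p+M.apply([v[10+i//2] if len(v)>10 and i<6 else 0,v[6+i//2],v[i//2]])
    return p,M.as_matrix()@B
def fit(lat=True):
    L=[json.loads(x) for x in open("log.txt")]
    best=[]
    for sg in itertools.product([1,-1],repeat=4):
        S=[sg[0],1,sg[1],1,sg[2],1,sg[3]]
        def res(v):
            r=[]
            for q,p,e in L:
                pp,m=fk(q,v,S);r+=list((pp-p)*5)+list((m-R.from_euler("xyz",e).as_matrix()).ravel())
            return np.r_[r,np.array(v[6:])*.02,(np.array(v[:4])-.35)*.005]
        for o in(0,1.57,3.14,-1.57):
          for b in (0,3.14):
            x=least_squares(res,[.33,.4,.4,.25,b,o,0,0,0,0]);best.append((x.cost,S,x.x.round(4)))
    return sorted(best,key=lambda b:b[0])
E
python3 - <<'E'
from kin import *
for b in fit()[:8]:print(b)
E
```

```text
(np.float64(7.817890418305632e-07), [-1, 1, -1, 1, -1, 1, -1], array([ 3.5000e-01,  5.6350e-01,  3.4480e-01,  3.3670e-01, -3.7000e-03,
       -3.1453e+00, -1.7100e-02, -2.6900e-02,  1.0000e-04, -1.0000e-04]))
(np.float64(7.817890418362763e-07), [-1, 1, -1, 1, -1, 1, -1], array([ 3.5000e-01,  5.6350e-01,  3.4480e-01,  3.3670e-01, -3.7000e-03,
       -3.1453e+00, -1.7100e-02, -2.6900e-02,  1.0000e-04, -1.0000e-04]))
(np.float64(7.817890418452786e-07), [-1, 1, -1, 1, -1, 1, -1], array([ 3.5000e-01,  5.6350e-01,  3.4480e-01,  3.3670e-01, -3.7000e-03,
        3.1379e+00, -1.7100e-02, -2.6900e-02,  1.0000e-04, -1.0000e-04]))
(np.float64(7.817890419753201e-07), [-1, 1, -1, 1, -1, 1, -1], array([ 3.5000e-01,  5.6350e-01,  3.4480e-01,  3.3670e-01,  6.2795e+00,
        3.1379e+00, -1.7100e-02, -2.6900e-02,  1.0000e-04, -1.0000e-04]))
(np.float64(7.817890419888144e-07), [-1, 1, -1, 1, -1, 1, -1], array([ 3.5000e-01,  5.6350e-01,  3.4480e-01,  3.3670e-01, -3.7000e-03,
        3.1379e+00, -1.7100e-02, -2.6900e-02,  1.0000e-04, -1.0000e-04]))
(np.float64(7.817890426654702e-07), [-1, 1, -1, 1, -1, 1, -1], array([ 3.5000e-01,  5.6350e-01,  3.4480e-01,  3.3670e-01,  6.2795e+00,
        3.1379e+00, -1.7100e-02, -2.6900e-02,  1.0000e-04, -1.0000e-04]))
(np.float64(0.0006824329837622043), [-1, 1, -1, 1, -1, 1, -1], array([ 0.1214,  0.5882,  0.3225,  0.1412,  5.5707,  2.4287, -0.851 ,
       -0.0256,  1.5079,  0.3053]))
(np.float64(0.07653169474652197), [1, 1, -1, 1, -1, 1, 1], array([ 0.7328,  0.672 ,  0.2568,  0.8586,  0.0635,  0.0527, -4.5707,
       -0.0237,  3.9293,  0.3974]))
```

```bash
python3 -m inch '[[0,0,-0.3,0,0,0.4,15],[0,0,-1,0,0,1,15],[0,0,-1.8,0,0,2,15],[0,0,-2.6,0,0,3,15],[0,0,-3.4,0,0,4,15],[0,0,-4.2,0,0,4,15],[0,0,-4.8,0,0,4,15],[0,0,-5,0,0,4,15],[0,0,-5,0,0,4,15]]'; python3 - <<'E'
from kin import *
np.set_printoptions(precision=4,suppress=True)
s=log();print(s["joints"],s["force"])
b=fit()[0];print(b)
json.dump([list(b[2]),b[1]],open("kin.json","w"))
E
```

```text
time_s: 4.8
tcp_pos: [0.5502, -0.0324, 0.259]
tool_rot: [1.572, 1.225, -0.045]
force: [0.4, -0.6, -1.9]
grip_width: 0.29
[-0.1151  0.4428  0.1058  2.1018 -0.0817  0.2544 -1.569 ] [ 0.3772 -0.6137 -1.925 ]
(np.float64(7.883880332050004e-07), [-1, 1, -1, 1, -1, 1, -1], array([ 0.3469,  0.5634,  0.3448,  0.3335,  6.2832,  3.1416, -0.0188,
       -0.0269, -0.0004, -0.    ]))
```

```bash
cat >> kin.py <<'E'
lo=np.array([-3.01,-.46,-1.47,.13,-1,.04,-2.66]);hi=np.array([3.01,2.08,1.51,2.56,4.14,2.09,2.66])
def ik(p,Rt,q0,v,S,m=.03):
    res=lambda q:(lambda a:np.r_[(a[0]-p)*10,R.from_matrix(a[1].T@Rt).as_rotvec()*3,(q-q0)*1e-3])(fk(q,v,S))
    x=least_squares(res,np.clip(q0,lo+m+.001,hi-m-.001),bounds=(lo+m,hi-m));f=res(x.x)
    return x.x,np.linalg.norm(f[:3])*100,np.degrees(np.linalg.norm(f[3:6])/3)  # mm,deg
def tdir(th,psi): # tool x tilted th from down toward heading psi
    return np.array([np.sin(th)*np.cos(psi),np.sin(th)*np.sin(psi),-np.cos(th)])
def tpose(th,psi): # tool z horizontal to the right of the heading
    return toolR(tdir(th,psi),[np.sin(psi),-np.cos(psi),0])
E
python3 - <<'E'
from kin import *
np.set_printoptions(precision=3,suppress=True)
v,S=json.load(open("kin.json"));q=read_state()["joints"];d=np.radians
psi=d(1.5);F=np.array([.4626,-.0228,.030]);u=np.array([np.cos(d(40))*np.cos(psi),np.cos(d(40))*np.sin(psi),np.sin(d(40))])
for th in(40,):
    p=F+.123*u+tdir(d(40),psi)*.0066;print("A",p,*ik(p,tpose(d(40),psi),q,v,S)); print(" above",ik(p+[0,0,.06],tpose(d(40),psi),q,v,S))
W=np.array([.534,.376,.03])
for th in(15,10,0,-10,-20,-30):
    p=F+.122*u+tdir(d(th),psi)*.008;r=ik(p,tpose(d(th),psi),q,v,S);print("B",th,r[0],r[1].round(2),r[2].round(2))
    for ph in(0,20,35,50,70):
        tt=d(th+50);o=[]
        for h in(0,.10):
            p=W+[0,0,.122+h]+tdir(tt,d(ph))*.008
            r=ik(p,tpose(tt,d(ph)),np.array([-.6,.3,0,2.,0,.3,-1.57]),v,S);o+=[r[1].round(1),r[2].round(1)]
        print("   C",ph,o,r[0])
E
```

```text
A [ 0.561 -0.02   0.104] [-0.009  0.691  0.008  2.074 -0.97   0.07  -0.573] 55.47633560558236 20.738447247795598
 above (array([-0.04 ,  0.574,  0.037,  2.123, -0.97 ,  0.07 , -0.589]), np.float64(46.44959054578656), np.float64(16.864808464691894))
B 15 [-0.101  0.756  0.088  2.11  -0.97   0.07  -0.627] 3.77 1.38
   C 0 [np.float64(33.8), np.float64(13.5), np.float64(28.6), np.float64(11.2)] [-1.732  1.223  1.244  2.012 -0.97   0.07  -1.892]
   C 20 [np.float64(68.1), np.float64(27.6), np.float64(59.3), np.float64(23.5)] [-1.616  0.914  1.068  1.984 -0.97   0.07  -1.442]
   C 35 [np.float64(83.1), np.float64(33.8), np.float64(69.5), np.float64(27.6)] [-0.574  0.504 -0.139  1.951  1.061  0.07  -2.63 ]
   C 50 [np.float64(68.6), np.float64(27.8), np.float64(59.7), np.float64(23.7)] [ 0.172  0.772 -0.884  1.929 -0.97   0.07   0.061]
   C 70 [np.float64(34.3), np.float64(13.8), np.float64(29.1), np.float64(11.4)] [ 0.366  1.068 -1.148  1.949 -0.97   0.07   0.532]
B 10 [-0.061  0.76   0.019  2.058 -0.065  0.15  -1.529] 0.0 0.0
   C 0 [np.float64(31.9), np.float64(12.8), np.float64(24.6), 
[... 2738 characters left out ...]
30 [-0.083  1.025  0.088  1.366 -0.074  1.278 -1.521] 0.0 0.0
   C 0 [np.float64(0.0), np.float64(0.0), np.float64(0.0), np.float64(0.0)] [-1.073  0.66   0.456  1.776 -0.086  0.494 -2.24 ]
   C 20 [np.float64(0.0), np.float64(0.0), np.float64(0.0), np.float64(0.0)] [-0.901  0.606  0.246  1.827 -0.039  0.396 -1.908]
   C 35 [np.float64(0.0), np.float64(0.0), np.float64(0.0), np.float64(0.0)] [-0.73   0.587  0.05   1.834  0.001  0.373 -1.654]
   C 50 [np.float64(0.0), np.float64(0.0), np.float64(0.0), np.float64(0.0)] [-0.553  0.593 -0.151  1.814  0.035  0.397 -1.392]
   C 70 [np.float64(0.0), np.float64(0.0), np.float64(0.0), np.float64(0.0)] [-0.358  0.635 -0.376  1.751  0.06   0.496 -1.031]
```

```bash
python3 - <<'E'
from kin import *
np.set_printoptions(precision=2,suppress=True)
v,S=json.load(open("kin.json"));q=read_state()["joints"];d=np.radians
def show(n,p,th,ps,q=q):
    r=ik(np.array(p),tpose(d(th),d(ps)),q,v,S);print(n,np.round(p,3),"err",r[1].round(1),r[2].round(1),r[0]);return r[0]
for th in(-35,-40,-45): show("table regrip %d"%th,[.45,-.13,.016],th,0)
psi=d(1.5);F=np.array([.4626,-.0228,.030]);u=np.array([np.cos(d(40))*np.cos(psi),np.cos(d(40))*np.sin(psi),np.sin(d(40))])
for th in(5,0,-5): show("A %d"%th,F+.060*u,th,1.5);show("A up %d"%th,F+.060*u+[0,0,.08],th,1.5)
W=np.array([.534,.376,.03])
for th in(-20,-25):
    p=F+.130*u+tdir(d(th),psi)*.019;show("B %d"%th,p,th,1.5);show("B up %d"%th,p+[0,0,.06],th,1.5)
    show("B up2 %d"%th,p+[0,0,.1],th+50,1.5)
    for ph in(0,35,60,80,100,120,140):
        for h in(0,.10): show("C %d %d %.2f"%(th+50,ph,h),W+[0,0,.130+h]+tdir(d(th+50),d(ph))*.019,th+50,ph,np.array([-.6,.5,0,1.9,0,.4,-1.4]))
E
```

```text
table regrip -35 [ 0.45 -0.13  0.02] err 0.0 0.0 [ 0.07  1.11  0.11  1.59 -0.02  1.05 -1.41]
table regrip -40 [ 0.45 -0.13  0.02] err 0.0 0.0 [ 0.06  1.16  0.12  1.51 -0.01  1.17 -1.41]
table regrip -45 [ 0.45 -0.13  0.02] err 0.0 0.0 [ 0.06  1.21  0.13  1.43 -0.01  1.29 -1.41]
A 5 [ 0.51 -0.02  0.07] err 0.0 0.0 [-0.06  0.8   0.01  2.13 -0.06  0.12 -1.53]
A up 5 [ 0.51 -0.02  0.15] err 0.0 0.0 [-0.08  0.65  0.04  2.08 -0.07  0.32 -1.52]
A 0 [ 0.51 -0.02  0.07] err 0.0 0.0 [-0.06  0.82  0.03  2.04 -0.07  0.28 -1.52]
A up 0 [ 0.51 -0.02  0.15] err 0.0 0.0 [-0.08  0.67  0.06  2.   -0.08  0.47 -1.52]
A -5 [ 0.51 -0.02  0.07] err 0.0 0.0 [-0.07  0.84  0.04  1.96 -0.08  0.44 -1.52]
A up -5 [ 0.51 -0.02  0.15] err 0.0 0.0 [-0.09  0.7   0.07  1.92 -0.08  0.61 -1.52]
B -20 [ 0.56 -0.02  0.1 ] err 0.0 0.0 [-0.08  0.94  0.08  1.54 -0.08  1.02 -1.52]
B up -20 [ 0.56 -0.02  0.16] err 0.0 0.0 [-0.09  0.86  0.09  1.51 -0.07  1.12 -1.52]
B up2 -20 [ 0.56 -0.02  0.2 ] err 20.2 7.1 [-0.1   0.54  0.1   2.17 -0.97  0.07 -0.61]
C 30 0 0.00 [0.54 0.38 0.14] err 0.7 0.3 [-1.21  0.87  0.61  1.97 -0.97  0.0
[... 1893 characters left out ...]
-1.16]
C 25 80 0.00 [0.54 0.38 0.14] err 0.0 0.0 [-0.23  0.83 -0.52  1.83  0.2   0.26 -0.91]
C 25 80 0.10 [0.54 0.38 0.24] err 0.0 0.0 [-0.22  0.68 -0.53  1.76  0.03  0.47 -0.8 ]
C 25 100 0.00 [0.53 0.38 0.14] err 0.0 0.0 [-0.14  0.9  -0.65  1.7   0.19  0.5  -0.52]
C 25 100 0.10 [0.53 0.38 0.24] err 0.0 0.0 [-0.14  0.75 -0.63  1.62  0.03  0.68 -0.45]
C 25 120 0.00 [0.53 0.38 0.14] err 0.0 0.0 [-0.13  0.96 -0.69  1.55  0.16  0.75 -0.17]
C 25 120 0.10 [0.53 0.38 0.24] err 0.0 0.0 [-0.15  0.82 -0.66  1.47  0.04  0.92 -0.13]
C 25 140 0.00 [0.53 0.38 0.14] err 0.0 0.0 [-0.18  1.   -0.68  1.39  0.16  0.99  0.15]
C 25 140 0.10 [0.53 0.38 0.24] err 0.0 0.0 [-0.19  0.88 -0.66  1.32  0.07  1.16  0.17]
```

```bash
python3 - <<'E'
from kin import *
np.set_printoptions(precision=2,suppress=True)
v,S=json.load(open("kin.json"));q=read_state()["joints"];d=np.radians
W=np.array([.534,.376,.03])
for tt in(40,45,50):
  for ph in(90,100,110,120,130,140,155,-40,-60):
    o=[]
    for h in(0,.05,.12):
        r=ik(W+[0,0,.112+h],tpose(d(tt),d(ph)),np.array([-.1,.9,-.7,1.6,.2,.5,-.4]),v,S);o+=[r[1].round(1)]
        if h==0:q0=r[0]
    print(tt,ph,o,q0)
E
```

```text
40 90 [np.float64(0.0), np.float64(0.0), np.float64(0.0)] [ 0.08  0.99 -0.83  1.87  0.1   0.18 -0.46]
40 100 [np.float64(0.0), np.float64(0.0), np.float64(0.0)] [ 0.11  1.04 -0.89  1.76  0.14  0.39 -0.33]
40 110 [np.float64(0.0), np.float64(0.0), np.float64(0.0)] [ 0.11  1.08 -0.92  1.64  0.15  0.6  -0.19]
40 120 [np.float64(0.0), np.float64(0.0), np.float64(0.0)] [ 0.08  1.12 -0.93  1.51  0.16  0.79 -0.06]
40 130 [np.float64(0.0), np.float64(0.0), np.float64(0.0)] [ 0.04  1.15 -0.93  1.39  0.16  0.98  0.07]
40 140 [np.float64(0.0), np.float64(0.0), np.float64(0.0)] [-0.02  1.18 -0.92  1.26  0.18  1.16  0.19]
40 155 [np.float64(0.0), np.float64(0.0), np.float64(0.0)] [-0.11  1.22 -0.9   1.07  0.21  1.42  0.38]
40 -40 [np.float64(0.0), np.float64(0.0), np.float64(0.0)] [-1.53  1.28  1.19  1.69 -0.65  0.69 -2.63]
40 -60 [np.float64(13.7), np.float64(15.2), np.float64(17.8)] [-1.47  1.46  1.48  1.55 -0.9   1.12 -2.63]
45 90 [np.float64(0.0), np.float64(0.0), np.float64(0.0)] [ 0.16  1.06 -0.92  1.89  0.13  0.14 -0.42]
45 100 [np.float64(0.0), np.float64(0.0), np.float64(0.0)] [ 0.18  1.
[... 986 characters left out ...]
, np.float64(0.0), np.float64(0.0)] [ 0.22  1.21 -1.05  1.63  0.13  0.61 -0.09]
50 120 [np.float64(0.0), np.float64(0.0), np.float64(0.0)] [ 0.17  1.23 -1.03  1.48  0.11  0.83  0.03]
50 130 [np.float64(0.0), np.float64(0.0), np.float64(0.0)] [ 0.1   1.26 -1.01  1.33  0.1   1.05  0.15]
50 140 [np.float64(0.0), np.float64(0.0), np.float64(0.0)] [ 0.03  1.28 -0.98  1.18  0.11  1.27  0.26]
50 155 [np.float64(0.0), np.float64(0.0), np.float64(0.0)] [-0.1   1.32 -0.94  0.94  0.14  1.56  0.42]
50 -40 [np.float64(0.0), np.float64(0.0), np.float64(0.0)] [-1.61  1.46  1.36  1.68 -0.73  0.74 -2.63]
50 -60 [np.float64(24.8), np.float64(25.5), np.float64(26.5)] [-1.52  1.51  1.48  1.59 -0.84  1.03 -2.63]
```

```bash
python3 - <<'E'
from kin import *
print(rows([.46,-.13,.06],tpose(0,0)),rows([.46,-.13,.008],tpose(0,0)))
E
```

```text
[3.163, -2.961, 2.034, -0.524, 0.089, -3.967] [4.141, -3.314, 2.035, -0.524, 0.089, -3.967]
```

```bash
python3 -m inch '[[0,-0.2,0.6,0,0,-1,15],[0,-0.5,1.4,-0.2,0,-2,15],[0.5,-1.2,2.03,-0.4,0,-3,15],[1.2,-2,2.03,-0.52,0.09,-3.97,15],[2,-2.5,2.03,-0.52,0.09,-3.97,15],[2.8,-2.8,2.03,-0.52,0.09,-3.97,15],[3.2,-2.97,2.03,-0.52,0.09,-3.97,15],[3.6,-3.12,2.03,-0.52,0.09,-3.97,15],[3.9,-3.23,2.03,-0.52,0.09,-3.97,15],[4.05,-3.28,2.03,-0.52,0.09,-3.97,15],[4.12,-3.31,2.03,-0.52,0.09,-3.97,15],[4.12,-3.31,2.03,-0.52,0.09,-3.97,15]]';  python3 - <<'E'
from kin import *
s=log();print(s["joints"].round(3),s["grip_width"]*85.4, rows([.46,-.13,.0065],tpose(0,0)))
E
```

```text
time_s: 6.0
tcp_pos: [0.461, -0.1328, 0.0099]
tool_rot: [1.399, 1.568, -0.178]
force: [0.1, 0.9, -1.9]
grip_width: 0.288
[ 0.182  0.923  0.004  2.139 -0.043  0.078 -1.35 ] 24.60149335382931 [0.069, -0.021, -0.056, -0.07, 0.005, -0.028]
```

```bash
python3 -m inch '[[0.04,0,0,0,0,0,15],[0.07,0,0,0,0,0,15],[0.07,0,0,0,0,0,15],[0.07,0,0,0,0,0,15],[0.07,0,0,0,0,0,40],[0.06,0,0,0,0,0,60],[0.06,0,0,0,0,0,60],[0.06,0,0,0,0,0,60],[-0.5,0,0,0,0,0,70],[-1.3,0,0,0,0,0,70],[-2,0,0,0,0,0,70],[-2,0,0,0,0,0,70]]';  python3 - <<'E'
from kin import *
s=log();print(s["joints"].round(3),s["grip_width"]*85.4)
c=capture("side");print(proj(c,[.34,-.13,.013]),proj(c,[.51,-.13,.013]))
t=capture("top")
o=np.hstack([cv2.resize(k["color"][y:y+120,x:x+150],None,fx=2.6,fy=2.6,interpolation=cv2.INTER_CUBIC) for k,x,y in((t,200,165),(c,280,150))]);cv2.imwrite("pics/t1.png",o[:,:,::-1])
E
```

```text
time_s: 7.2
tcp_pos: [0.4631, -0.1329, 0.1137]
tool_rot: [1.375, 1.561, -0.201]
force: [0.7, -0.3, -0.1]
grip_width: 0.82
[ 0.171  0.711  0.02   2.11  -0.042  0.311 -1.35 ] 69.98755161896234
(np.float64(364.8972523684077), np.float64(235.44201263702425)) (np.float64(306.63655299440313), np.float64(210.18191268961186))
```

View pics/t1.png

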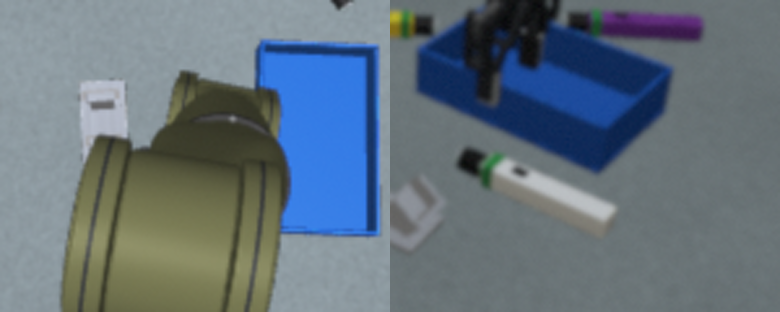

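The torch lies flat on the table: lens at crop (467,160), foot at (603,222). I'll measure it, then plan the regrip with the tool leaned back 45°.

```bash
python3 - <<'E'
from kin import *
np.set_printoptions(precision=4,suppress=True)
v,S=json.load(open("kin.json"))
c=capture("side")
f=onz(c,(603-390)/2.6+280,150+222/2.6,.013);l=onz(c,(466-390)/2.6+280,150+160/2.6,.013)
e=l-f;print(f,l,np.linalg.norm(e),np.degrees(np.arctan2(e[1],e[0])))
s=read_state();R0=R.from_euler("xyz",s["tool_rot"]).as_matrix();print(R0[:,2])
psi=0;d=np.radians
foot=np.array([.341,-.1325,.013]);tc=foot+np.array([.112,0,.001])
for off in(.10,.04,0):
    Rt=tpose(d(-45),psi);p=tc-tdir(d(-45),psi)*off;r=ik(p,Rt,s["joints"],v,S);print(p,rows(p,Rt),r[1:],r[0])
E
```

```text
[ 0.3459 -0.1258  0.013 ] [ 0.5012 -0.1291  0.013 ] 0.15532509688840845 -1.2369849682705583
[-0.0051 -1.      0.0001]
[ 0.5237 -0.1325  0.0847] [0.505, 1.26, 0.002, -0.056, -0.021, -9.026] (np.float64(8.513337565819837e-05), np.float64(1.9813795504993077e-05)) [ 0.0654  1.1881  0.1162  1.1595  0.0004  1.5759 -1.4177]
[ 0.4813 -0.1325  0.0423] [1.352, 0.409, 0.007, -0.056, -0.021, -9.026] (np.float64(6.637465439351884e-05), np.float64(1.6714469636553672e-05)) [ 0.0683  1.1967  0.112   1.3193  0.0032  1.4072 -1.4204]
[ 0.453  -0.1325  0.014 ] [1.916, -0.158, 0.009, -0.056, -0.021, -9.026] (np.float64(5.7092524883253894e-05), np.float64(1.509675190293563e-05)) [ 0.071   1.2121  0.11    1.4115  0.0045  1.2993 -1.4217]
```

```bash
python3 -m inch '[[0,0.2,0,0,0,-1.2,70],[0,0.5,0,0,0,-2.8,70],[0.1,0.8,0,0,0,-4.4,70],[0.2,1,0,0,0,-6,70],[0.4,1.2,0,0,0,-7.5,70],[0.5,1.26,0,0,0,-9,70],[0.7,1.06,0,0,0,-9,70],[1.05,0.71,0,0,0,-9,70],[1.35,0.41,0,0,0,-9,70],[1.6,0.16,0,0,0,-9,70],[1.75,0,0,0,0,-9,70],[1.75,0,0,0,0,-9,70]]';  python3 - <<'E'
from kin import *
s=log();print(s["joints"].round(3),s["grip_width"]*85.4,s["force"]); print(rows([.453,-.1325,.014],tpose(-np.pi/4,0)))
t=capture("top");c=capture("side")
o=np.hstack([cv2.resize(k["color"][y:y+80,x:x+100],None,fx=4,fy=4,interpolation=cv2.INTER_CUBIC) for k,x,y in((t,220,190),(c,285,165))]);cv2.imwrite("pics/t2.png",o[:,:,::-1])
E
```

```text
time_s: 8.55
tcp_pos: [0.4588, -0.1319, 0.0211]
tool_rot: [-1.571, 0.783, 3.136]
force: [-0.3, 0.0, 0.3]
grip_width: 0.823
[ 0.067  1.209  0.119  1.391 -0.006  1.327 -1.417] 70.29100452946801 [-0.32567297  0.04321761  0.26127932]
[0.183, 0.018, 0.012, -0.041, -0.049, 0.031]
```

View pics/t2.png

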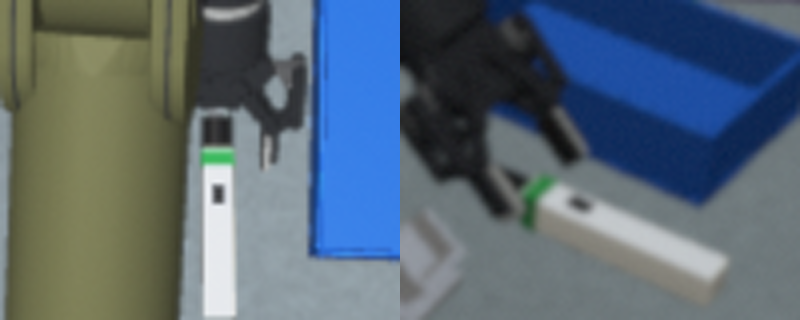

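Fingers straddle the torch at the green band, with the lens between them. Advance and close.

```bash
python3 -m inch '[[0.1,0,0,0,0,0,70],[0.16,0.02,0,0,0,0,70],[0.16,0.02,0,0,0,0,60],[0.16,0.02,0,0,0,0,50],[0.16,0.02,0,0,0,0,40],[0.16,0.02,0,0,0,0,30],[0.16,0.02,0,0,0,0,15],[0.16,0.02,0,0,0,0,15],[0.16,0.02,0,0,0,0,15],[0.16,0.02,0,0,0,0,15]]' 80;  python3 - <<'E'
from kin import *
np.set_printoptions(precision=4,suppress=True)
s=log();print(s["joints"].round(3),s["grip_width"]*85.4,s["force"])
t=capture("top");print(onz(t,274.75,269.5,.013),onz(t,274,218.75,.013))
E
```

```text
time_s: 9.65
tcp_pos: [0.4566, -0.1322, 0.0165]
tool_rot: [-1.57, 0.789, 3.137]
force: [2.4, -0.1, 5.0]
grip_width: 0.282
[ 0.068  1.21   0.119  1.403 -0.005  1.308 -1.417] 24.07589166987658 [ 2.4471 -0.082   5.0391]
[ 0.3397 -0.1327  0.013 ] [ 0.5066 -0.1348  0.013 ]
```

```bash
python3 - <<'E'
from kin import *
np.set_printoptions(precision=2,suppress=True)
v,S=json.load(open("kin.json"));d=np.radians
s=read_state();q=s["joints"];R0=R.from_euler("xyz",s["tool_rot"]).as_matrix();p0=s["tcp_pos"]
for p,th,ph in(([.457,-.132,.20],-45,0),([.48,.02,.32],0,40),([.50,.20,.32],30,90),([.534,.376,.30],45,120),([.534,.376,.149],45,120)):
    p=np.array(p);Rt=tpose(d(th),d(ph));t=R0.T@(p-p0)/.05;rv=R.from_matrix(R0.T@Rt).as_rotvec();a=np.degrees(rv)/5
    mx=0
    for k in np.linspace(.1,1,10):
        r=ik(p0+(p-p0)*k,R0@R.from_rotvec(rv*k).as_matrix(),q,v,S);mx=max(mx,r[1],r[2]);q=r[0]
    print(th,ph,t,a,"err",round(mx,2),q);p0,R0=p,Rt
E
```

```text
-45 0 [-2.61 -2.58 -0.  ] [-0.04 -0.04 -0.04] err 0.0 [ 0.05  0.95  0.14  1.4   0.01  1.57 -1.39]
0 40 [-2.02 -1.37 -3.04] [-7.58 -3.14  8.62] err 0.0 [-0.05  0.38 -0.13  1.86  0.06  0.9  -1.08]
30 90 [ 0.    2.62 -2.5 ] [-9.76  2.62  5.61] err 0.0 [ 0.29  0.54 -0.71  1.86 -0.24  0.7  -0.14]
45 120 [2.11 2.85 0.68] [-4.77  3.66  2.93] err 0.0 [ 0.08  0.91 -0.86  1.41 -0.17  1.03  0.08]
45 120 [ 2.14 -2.14  0.  ] [0. 0. 0.] err 0.0 [ 0.06  1.1  -0.81  1.5  -0.11  0.81  0.18]
```

```bash
python3 -m inch '[[-0.2,-0.2,0,0,0,0,15],[-0.6,-0.6,0,0,0,0,15],[-1.1,-1.1,0,0,0,0,15],[-1.7,-1.7,0,0,0,0,15],[-2.2,-2.2,0,0,0,0,15],[-2.6,-2.58,0,0,0,0,15],[-2.6,-2.58,0,0,0,0,15]]' && python3 -m inch '[[-0.1,-0.05,-0.15,-0.3,-0.1,0.4,15],[-0.3,-0.2,-0.5,-1.1,-0.5,1.3,15],[-0.5,-0.35,-0.8,-1.9,-0.8,2.2,15],[-0.7,-0.48,-1.1,-2.7,-1.1,3,15],[-0.9,-0.6,-1.4,-3.4,-1.4,3.9,15],[-1.1,-0.75,-1.7,-4.2,-1.7,4.8,15],[-1.3,-0.9,-2,-4.9,-2,5.6,15],[-1.5,-1,-2.3,-5.7,-2.4,6.5,15],[-1.75,-1.2,-2.65,-6.6,-2.7,7.5,15],[-1.9,-1.3,-2.9,-7.2,-3,8.2,15],[-2.02,-1.37,-3.04,-7.58,-3.14,8.62,15],[-2.02,-1.37,-3.04,-7.58,-3.14,8.62,15]]';  python3 - <<'E'
from kin import *
s=log();print(s["joints"].round(3),s["grip_width"]*85.4);d=np.radians;Rt=tpose(d(30),d(90))
print(rows([.5,.2,.32],Rt))
E
```

```text
time_s: 10.4
tcp_pos: [0.4579, -0.1329, 0.2026]
tool_rot: [-1.568, 0.795, 3.138]
force: [-0.8, -1.1, -2.2]
grip_width: 0.281
time_s: 11.6
tcp_pos: [0.4784, 0.0202, 0.3193]
tool_rot: [0.798, 1.569, -0.079]
force: [-0.1, -0.4, -2.2]
grip_width: 0.279
[-0.054  0.381 -0.123  1.87   0.059  0.893 -1.081] 23.81933313259514
[-0.014, 2.632, -2.486, -9.8, 2.644, 5.601]
```

```bash
python3 -m inch '[[0,0.1,-0.1,-0.4,0.1,0.2,15],[0,0.4,-0.4,-1.4,0.4,0.8,15],[0,0.7,-0.7,-2.4,0.7,1.5,15],[0,1,-0.95,-3.5,1,2.1,15],[0,1.3,-1.2,-4.6,1.3,2.7,15],[0,1.6,-1.5,-5.7,1.6,3.3,15],[0,1.85,-1.75,-6.8,1.9,4,15],[0,2.15,-2,-7.9,2.2,4.6,15],[0,2.4,-2.25,-8.9,2.4,5.1,15],[0,2.55,-2.4,-9.5,2.55,5.4,15],[0,2.62,-2.5,-9.8,2.64,5.6,15],[0,2.62,-2.5,-9.8,2.64,5.6,15]]';  python3 - <<'E'
from kin import *
s=log();print(s["joints"].round(3),s["grip_width"]*85.4);d=np.radians;Rt=tpose(d(45),d(120))
print(rows([.536,.373,.30],Rt))
E
```

```text
time_s: 12.8
tcp_pos: [0.5004, 0.199, 0.3177]
tool_rot: [1.576, 1.048, 1.573]
force: [0.1, -0.4, -1.7]
grip_width: 0.281
[ 0.284  0.539 -0.693  1.86  -0.254  0.7   -0.127] 23.967190365637986
[2.044, 2.839, 0.705, -4.812, 3.654, 2.929]
```

```bash
python3 -m inch '[[0.1,0.15,0,-0.2,0.2,0.1,15],[0.4,0.5,0.1,-0.9,0.7,0.5,15],[0.7,0.9,0.2,-1.6,1.2,1,15],[1,1.4,0.35,-2.4,1.8,1.5,15],[1.3,1.8,0.45,-3.1,2.4,1.9,15],[1.6,2.2,0.55,-3.8,2.9,2.3,15],[1.85,2.55,0.65,-4.4,3.3,2.65,15],[2.0,2.75,0.7,-4.7,3.55,2.85,15],[2.044,2.84,0.705,-4.81,3.65,2.93,15],[2.044,2.84,0.705,-4.81,3.65,2.93,15],[2.044,2.84,0.705,-4.81,3.65,2.93,15]]';  python3 - <<'E'
from kin import *
s=log();print(s["joints"].round(3),s["grip_width"]*85.4,s["tcp_pos"]);d=np.radians;Rt=tpose(d(45),d(120))
print(rows([.536,.373,.30],Rt))
t=capture("top");c=capture("side")
F=np.array([.534,.376,.1835]);
print("side proj well mouth",proj(c,[.534,.376,.11]),"foot",proj(c,F),"lens",proj(c,F+[0,0,.17]));print("top",proj(t,[.534,.376,.11]),proj(t,F),proj(t,F+[0,0,.17]))
o=np.hstack([cv2.resize(k["color"][y:y+h,x:x+w],None,fx=4,fy=4,interpolation=cv2.INTER_CUBIC) for k,x,y,w,h in((t,85,150,90,145),(c,80,200,110,145))]);cv2.imwrite("pics/w1.png",o[:,:,::-1])
E
```

```text
time_s: 13.9
tcp_pos: [0.5363, 0.373, 0.3015]
tool_rot: [1.567, 0.788, 2.091]
force: [0.5, -0.2, -1.8]
grip_width: 0.282
[ 0.074  0.901 -0.842  1.407 -0.184  1.034  0.088] 24.07822622428401 [0.53630594 0.3730057  0.30152945]
[0.024, -0.019, -0.005, 0.021, 0.025, 0.035]
side proj well mouth (np.float64(138.589995194766), np.float64(303.0512440718261)) foot (np.float64(129.55555905800074), np.float64(273.1645748759983)) lens (np.float64(103.14559801916388), np.float64(185.79821829394555))
top (np.float64(111.05075101883219), np.float64(208.91026520758285)) (np.float64(101.4227247561684), np.float64(205.0777418840784)) (np.float64(73.3161063528207), np.float64(193.88964708282188))
```

View pics/w1.png

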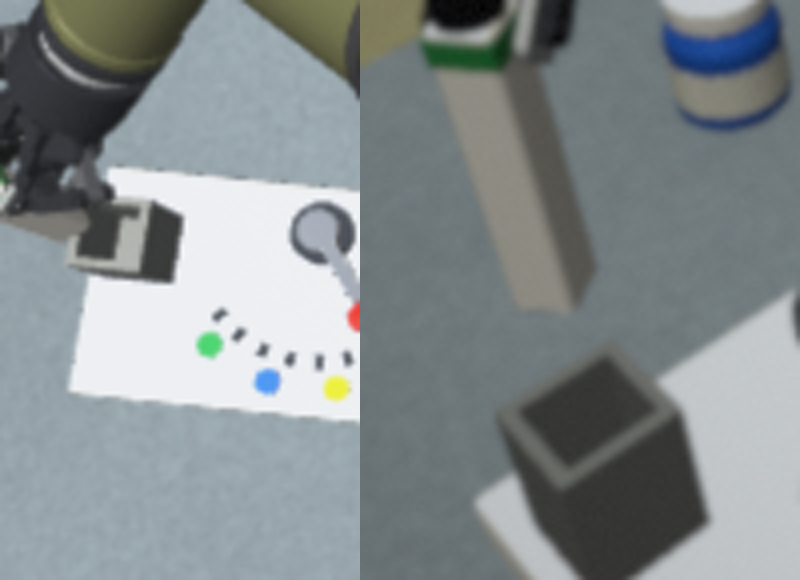

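```bash
python3 - <<'E'
from kin import *
np.set_printoptions(precision=4,suppress=True)
c=capture("side");t=capture("top")
w=onz(c,137.2,303.4,.11);f=onz(c,128.9,271.6,.185);print(w,f)
# top: mouth outer corners crop (x/4+85,y/4+150): 
for P in([(85,200),(158,205),(140,268),(68,262)],):
    print("top well",np.mean([onz(t,85+x/4,150+y/4,.11) for x,y in P],0))
v,S=json.load(open("kin.json"));d=np.radians;h=d(97);s=read_state();q=s["joints"]
hv=np.array([np.cos(h),np.sin(h),0]);Rt=tpose(d(45),h)
for W in([.5355,.3755],):
  for z in(.30,.22,.149):
    p=np.array([*W,z])-.0035*hv;r=ik(p,Rt,q,v,S);q=r[0];print(p,rows(p,Rt),r[1],r[0].round(2))
E
```

```text
[0.5353 0.3779 0.11  ] [0.5363 0.3752 0.185 ]
top well [0.5355 0.3694 0.11  ]
[0.5359 0.372  0.3   ] [0.021, -0.032, -0.019, 3.28, -3.215, 0.025] 2.219484925373432e-05 [ 0.14  0.78 -0.83  1.71 -0.35  0.58 -0.05]
[0.5359 0.372  0.22  ] [1.155, -1.16, -0.024, 3.28, -3.215, 0.025] 7.248140206538593e-06 [ 0.13  0.91 -0.83  1.78 -0.32  0.44  0.02]
[0.5359 0.372  0.149 ] [2.162, -2.161, -0.029, 3.28, -3.215, 0.025] 5.412058675984933e-06 [ 0.13  1.03 -0.82  1.8  -0.29  0.32  0.07]
```

```bash
python3 - <<'E'
from kin import *
d=np.radians;h=d(97);hv=np.array([np.cos(h),np.sin(h),0]);Rt=tpose(d(45),h)
for z in(.30,.155): print(rows(np.array([.5347,.3775,z])-.0035*hv,Rt))
E
python3 -m inch '[[0,0,0,0.6,-0.6,0,15],[0,0,0,1.4,-1.4,0,15],[0,-0.02,0,2.2,-2.2,0,15],[0.02,-0.02,-0.02,2.9,-2.85,0,15],[0.04,0,-0.02,3.28,-3.22,0.02,15],[0.04,0,-0.02,3.28,-3.22,0.02,15],[0.04,0,-0.02,3.28,-3.22,0.02,15]]'
python3 - <<'E'
from kin import *
d=np.radians;h=d(97);hv=np.array([np.cos(h),np.sin(h),0]);Rt=tpose(d(45),h)
log()
for z in(.20,.155): print(rows(np.array([.5347,.3775,z])-.0035*hv,Rt))
E
```

```text
[0.051, -0.002, -0.013, 3.28, -3.215, 0.025]
[2.107, -2.046, -0.023, 3.28, -3.215, 0.025]
time_s: 14.8
tcp_pos: [0.5351, 0.374, 0.3005]
tool_rot: [1.57, 0.785, 1.693]
force: [0.3, 0.4, -1.1]
grip_width: 0.283
[1.421, -1.422, -0.001, 0.012, -0.003, -0.004]
[2.057, -2.058, -0.001, 0.012, -0.003, -0.004]
```

```bash
python3 -m inch '[[0.2,-0.2,0,0,0,0,15],[0.5,-0.5,0,0,0,0,15],[0.8,-0.8,0,0,0,0,15],[1,-1,0,0,0,0,15],[1.15,-1.15,0,0,0,0,15],[1.3,-1.3,0,0,0,0,15],[1.42,-1.42,0,0,0,0,15],[1.42,-1.42,0,0,0,0,15]]'
python3 - <<'E'
from kin import *
t=capture("top");c=capture("side")
o=np.hstack([cv2.resize(k["color"][y:y+h,x:x+w],None,fx=4,fy=4,interpolation=cv2.INTER_CUBIC) for k,x,y,w,h in((t,75,160,90,100),(c,80,220,100,100))]);cv2.imwrite("pics/w2.png",o[:,:,::-1])
E
```

```text
time_s: 15.6
tcp_pos: [0.5345, 0.3741, 0.1985]
tool_rot: [1.573, 0.785, 1.695]
force: [-0.1, -0.3, -1.8]
grip_width: 0.283
```

View pics/w2.png

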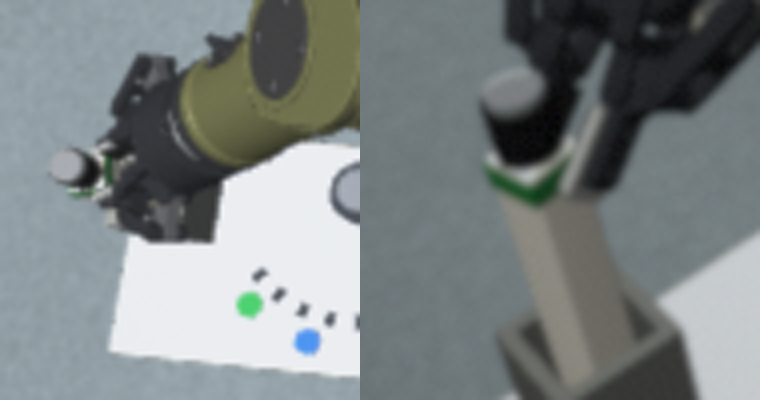

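The torch is inside the mouth with clearance all round and no contact force. Continue gently.

```bash
python3 -m inch '[[0.15,-0.15,0,0,0,0,15],[0.3,-0.3,0,0,0,0,15],[0.45,-0.45,0,0,0,0,15],[0.55,-0.55,0,0,0,0,15],[0.62,-0.62,0,0,0,0,15],[0.67,-0.67,0,0,0,0,15],[0.7,-0.7,0,0,0,0,15],[0.7,-0.7,0,0,0,0,15]]'; python3 -m inch '[[0.02,-0.02,0,0,0,0,15],[0.03,-0.03,0,0,0,0,15],[0.03,-0.03,0,0,0,0,15]]'
```

```text
time_s: 16.5
tcp_pos: [0.5348, 0.3745, 0.1502]
tool_rot: [1.571, 0.785, 1.694]
force: [0.5, -0.2, -2.0]
grip_width: 0.283
time_s: 16.8
tcp_pos: [0.5349, 0.375, 0.1491]
tool_rot: [1.57, 0.784, 1.693]
force: [-0.6, -1.3, 4.3]
grip_width: 0.282
```

```bash
python3 -m inch '[[0.02,-0.02,0,0,0,0,15],[0.02,-0.02,0,0,0,0,15],[0.01,-0.01,0,0,0,0,15]]'; python3 -m inch '[[0,0,0,0,0,0,28],[0,0,0,0,0,0,32],[0,0,0,0,0,0,40],[0,0,0,0,0,0,50],[0,0,0,0,0,0,65],[0,0,0,0,0,0,75],[0,0,0,0,0,0,75],[-0.5,0,0,0,0,0,75],[-1.2,0,0,0,0,0,75],[-2,0,0,0,0,0,75],[-3,0,0,0,0,0,75],[-3.5,0,0,0,0,0,75],[-3.5,0,0,0,0,0,75]]'
python3 - <<'E'
from kin import *
log()
t=capture("top");c=capture("side")
F=np.array([.535,.377,.03])
print([proj(k,F+[0,0,z]) for k in(t,c) for z in(.14,.17)])
o=np.hstack([cv2.resize(k["color"][y:y+h,x:x+w],None,fx=4,fy=4,interpolation=cv2.INTER_CUBIC) for k,x,y,w,h in((t,75,160,100,110),(c,80,235,90,110))]);cv2.imwrite("pics/w3.png",o[:,:,::-1])
E
```

```text
time_s: 17.1
tcp_pos: [0.535, 0.3752, 0.1491]
tool_rot: [1.569, 0.783, 1.693]
force: [-0.5, -3.0, 5.0]
grip_width: 0.281
time_s: 18.4
tcp_pos: [0.5531, 0.2488, 0.2731]
tool_rot: [1.564, 0.786, 1.683]
force: [0.8, 0.1, 0.2]
grip_width: 0.876
[(np.float64(102.96811862516665), np.float64(205.49053719917003)), (np.float64(98.75513477621678), np.float64(203.80791283117267)), (np.float64(130.41968380062784), np.float64(279.03921880153973)), (np.float64(126.4470324896781), np.float64(265.98144365543124))]
```

View pics/w3.png

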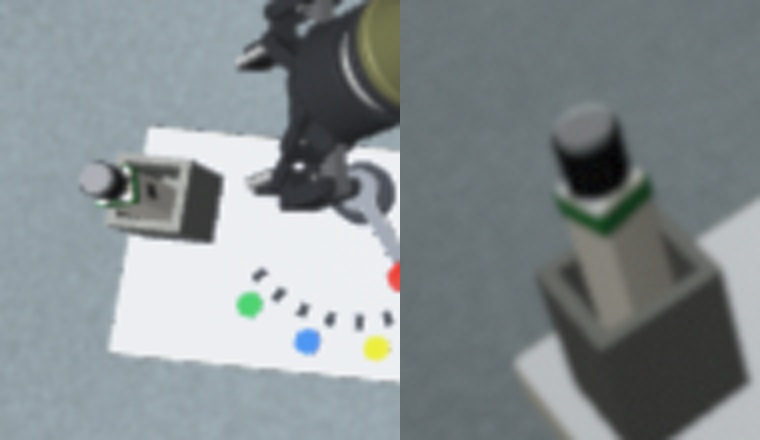

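Torch stands upright: the lens top is where predicted for a foot on the floor, side (126.3,265) against (126.4,266), and it is let go. Now the lever.

```bash
python3 - <<'E'
from kin import *
np.set_printoptions(precision=2,suppress=True)
v,S=json.load(open("kin.json"));d=np.radians
s=read_state();q=s["joints"];R0=R.from_euler("xyz",s["tool_rot"]).as_matrix();p0=s["tcp_pos"]
piv=np.array([.5462,.2278])
def kn(a,z,r=.09): return np.array([*(piv+r*np.array([np.cos(d(a)),np.sin(d(a))])),z])
wp=[(np.array([.50,.20,.26]),0,150),(kn(212,.16),0,212),(kn(212,.068),0,212)]+[(kn(a,.068),0,a) for a in(190,170,150,135,131)]
for p,th,ph in wp:
    Rt=tpose(d(th),d(ph));t=R0.T@(p-p0)/.05;rv=R.from_matrix(R0.T@Rt).as_rotvec();a=np.degrees(rv)/5
    mx=0
    for k in np.linspace(.1,1,10):
        r=ik(p0+(p-p0)*k,R0@R.from_rotvec(rv*k).as_matrix(),q,v,S);mx=max(mx,r[1],r[2]);q=r[0]
    print(th,ph,p,t,a,"err",round(mx,2),q);p0,R0=p,Rt
E
```

```text
0 150 [0.5  0.2  0.26] [-0.48 -0.79 -1.11] [-10.03   4.16  -8.34] err 0.0 [-0.09  0.59 -0.61  1.78  0.42  0.91  0.16]
0 212 [0.47 0.18 0.16] [ 2.    0.32 -0.65] [-12.4   0.    0. ] err 0.0 [ 0.02  0.76 -0.81  1.98  0.8   0.76  0.86]
0 212 [0.47 0.18 0.07] [1.84 0.   0.  ] [0. 0. 0.] err 0.0 [-0.07  0.89 -0.65  2.04  1.02  0.58  0.67]
0 190 [0.46 0.21 0.07] [ 0.   -0.13  0.67] [4.4 0.  0. ] err 0.0 [-0.2   0.86 -0.55  2.04  0.95  0.51  0.29]
0 170 [0.46 0.24 0.07] [ 0.   -0.11  0.62] [4. 0. 0.] err 0.0 [-0.29  0.86 -0.48  2.    0.83  0.49  0.01]
0 150 [0.47 0.27 0.07] [ 0.   -0.11  0.62] [4. 0. 0.] err 0.0 [-0.37  0.86 -0.41  1.93  0.7   0.49 -0.23]
0 135 [0.48 0.29 0.07] [ 0.   -0.06  0.47] [3. 0. 0.] err 0.0 [-0.41  0.87 -0.36  1.87  0.59  0.51 -0.4 ]
0 131 [0.49 0.3  0.07] [ 0.   -0.    0.13] [0.8 0.  0. ] err 0.0 [-0.42  0.87 -0.35  1.85  0.56  0.52 -0.44]
```

```bash
python3 -m inch '[[-0.1,-0.1,-0.1,-0.5,0.2,-0.4,60],[-0.15,-0.2,-0.25,-1.6,0.7,-1.3,60],[-0.2,-0.25,-0.35,-2.7,1.1,-2.2,55],[-0.25,-0.33,-0.45,-3.9,1.6,-3.2,55],[-0.3,-0.4,-0.55,-5,2.1,-4.2,55],[-0.35,-0.5,-0.7,-6.2,2.6,-5.2,55],[-0.4,-0.6,-0.8,-7.4,3.1,-6.2,55],[-0.44,-0.7,-0.95,-8.6,3.6,-7.2,55],[-0.48,-0.79,-1.1,-9.6,4,-8,55],[-0.48,-0.79,-1.1,-10.03,4.16,-8.34,55],[-0.48,-0.79,-1.1,-10.03,4.16,-8.34,55]]'; python3 -m inch '[[0,0,0,-0.6,0,0,55],[0.1,0,-0.1,-1.8,0,0,55],[0.25,0.05,-0.15,-3.2,0,0,55],[0.4,0.1,-0.2,-4.6,0,0,55],[0.6,0.15,-0.25,-6,0,0,55],[0.8,0.18,-0.3,-7.4,0,0,55],[1,0.22,-0.4,-8.8,0,0,55],[1.2,0.26,-0.5,-10.2,0,0,55],[1.35,0.3,-0.6,-11.4,0,0,55],[1.5,0.32,-0.65,-12.2,0,0,55],[1.5,0.32,-0.65,-12.4,0,0,55],[1.5,0.32,-0.65,-12.4,0,0,55]]'
python3 - <<'E'
from kin import *
s=log();d=np.radians;print(s["joints"].round(2));piv=np.array([.5462,.2278])
for z in(.15,.07): print(rows([*(piv+.09*np.array([np.cos(d(212)),np.sin(d(212))])),z],tpose(0,d(212))))
t=capture("top");c=capture("side")
o=np.hstack([cv2.resize(k["color"][y:y+h,x:x+w],None,fx=4,fy=4,interpolation=cv2.INTER_CUBIC) for k,x,y,w,h in((t,95,180,100,90),(c,200,200,90,90))]);cv2.imwrite("pics/l1.png",o[:,:,::-1])
E
```

```text
time_s: 19.6
tcp_pos: [0.4982, 0.2032, 0.2592]
tool_rot: [1.968, 1.568, 3.023]
force: [-0.1, -0.2, -0.8]
grip_width: 0.641
time_s: 20.8
tcp_pos: [0.4705, 0.1803, 0.1846]
tool_rot: [0.651, 1.568, 2.779]
force: [-0.3, 0.7, 0.2]
grip_width: 0.645
[ 0.04  0.72 -0.84  1.95  0.74  0.81  0.91]
[0.692, 0.013, 0.002, -0.011, 0.021, -0.016]
[2.292, 0.01, -0.001, -0.011, 0.021, -0.016]
```

View pics/l1.png

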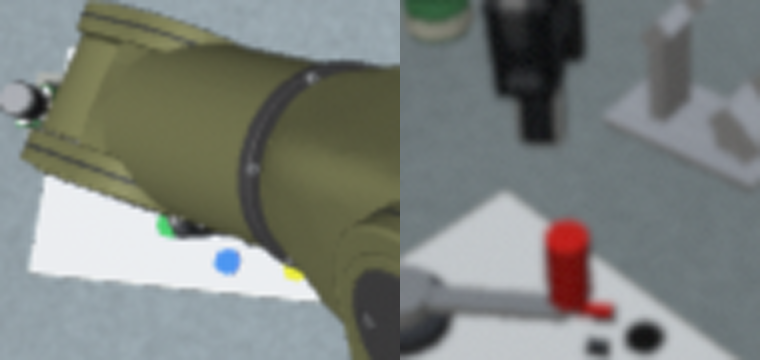

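```bash
python3 -m inch '[[0.3,0,0,0,0,0,55],[0.8,0,0,0,0,0,55],[1.3,0,0,0,0,0,55],[1.7,0,0,0,0,0,55],[2.0,0,0,0,0,0,55],[2.2,0,0,0,0,0,55],[2.28,0,0,0,0,0,55],[2.28,0,0,0,0,0,55],[2.28,0,0,0,0,0,40],[2.28,0,0,0,0,0,30],[2.28,0,0,0,0,0,15],[2.28,0,0,0,0,0,15],[2.28,0,0,0,0,0,15],[2.28,0,0,0,0,0,15]]' 25
python3 - <<'E'
from kin import *
s=log();d=np.radians;piv=np.array([.5462,.2278]);p=s["tcp_pos"][:2]-piv;print(s["grip_width"]*85.4,s["force"],np.hypot(*p),np.degrees(np.arctan2(p[1],p[0]))%360)
for a in(208,202,196,190,184,178,172,166,160,154,148,142,136,133): print(a,rows([*(piv+.09*np.array([np.cos(d(a)),np.sin(d(a))])),.07],tpose(0,d(a))))
E
```

```text
time_s: 22.3
tcp_pos: [0.4711, 0.1803, 0.0717]
tool_rot: [-1.612, 1.57, 0.517]
force: [0.7, -0.4, 6.8]
grip_width: 0.274
23.39494504193373 [ 0.70393146 -0.38107023  6.78576722] 0.08889615847125579 212.33160156800386
208 [0.034, 0.018, 0.136, 0.803, -0.0, 0.008]
202 [0.034, -0.005, 0.323, 2.003, 0.0, 0.008]
196 [0.034, -0.048, 0.506, 3.203, 0.001, 0.008]
190 [0.034, -0.109, 0.685, 4.403, 0.001, 0.008]
184 [0.034, -0.189, 0.855, 5.603, 0.002, 0.008]
178 [0.034, -0.286, 1.017, 6.803, 0.002, 0.008]
172 [0.034, -0.399, 1.167, 8.003, 0.003, 0.008]
166 [0.035, -0.528, 1.305, 9.203, 0.003, 0.008]
160 [0.035, -0.67, 1.429, 10.403, 0.003, 0.008]
154 [0.035, -0.824, 1.537, 11.603, 0.004, 0.008]
148 [0.035, -0.989, 1.628, 12.803, 0.004, 0.008]
142 [0.035, -1.163, 1.701, 14.003, 0.005, 0.007]
136 [0.035, -1.343, 1.756, 15.203, 0.005, 0.007]
133 [0.035, -1.435, 1.777, 15.803, 0.005, 0.007]
```

```bash
python3 -m inch '[[-0.05,0,0.03,0.1,0,0,15],[-0.05,0.015,0.136,0.8,0,0,15],[-0.05,0,0.23,1.4,0,0,15],[-0.05,-0.02,0.323,2,0,0,15],[-0.05,-0.06,0.506,3.2,0,0,15],[-0.05,-0.12,0.685,4.4,0,0,15],[-0.05,-0.2,0.855,5.6,0,0,15],[-0.05,-0.295,1.017,6.8,0,0,15],[-0.05,-0.405,1.167,8,0,0,15],[-0.05,-0.53,1.305,9.2,0,0,15],[-0.05,-0.67,1.429,10.4,0,0,15],[-0.05,-0.825,1.537,11.6,0,0,15],[-0.05,-0.99,1.628,12.8,0,0,15],[-0.05,-1.163,1.701,14,0,0,15],[-0.05,-1.25,1.73,14.6,0,0,15],[-0.05,-1.343,1.756,15.2,0,0,15],[-0.05,-1.37,1.763,15.4,0,0,15],[-0.05,-1.37,1.763,15.4,0,0,15]]'
python3 - <<'E'
from kin import *
s=log();d=np.radians;piv=np.array([.5462,.2278]);p=s["tcp_pos"][:2]-piv;print(s["joints"].round(2),s["grip_width"]*85.4,s["force"],np.hypot(*p),np.degrees(np.arctan2(p[1],p[0]))%360)
t=capture("top");c=capture("side")
o=np.hstack([cv2.resize(k["color"][y:y+h,x:x+w],None,fx=4,fy=4,interpolation=cv2.INTER_CUBIC) for k,x,y,w,h in((t,85,180,100,90),(c,110,230,90,110))] if 0 else [cv2.resize(c["color"][230:360,100:270],None,fx=4,fy=4,interpolation=cv2.INTER_CUBIC)]);cv2.imwrite("pics/l2.png",o[:,:,::-1])
E
```

```text
time_s: 24.1
tcp_pos: [0.4826, 0.2889, 0.0722]
tool_rot: [-2.671, 1.567, -1.887]
force: [5.0, -3.0, -12.9]
grip_width: 0.265
[-0.41  0.86 -0.36  1.87  0.57  0.52 -0.38] 22.65468613406721 [  4.98154094  -3.03941738 -12.93709659] 0.08817297657511539 136.1671046299464
```

View pics/l2.png

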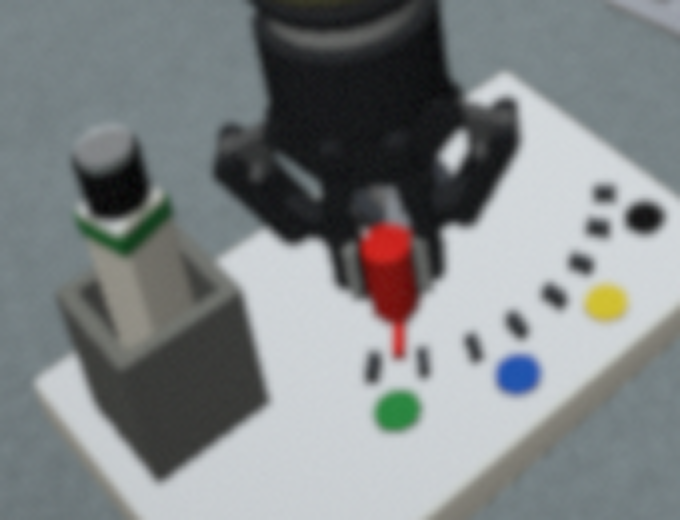

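Pointer is between the ticks at the green spot. Relax, release and lift away.

```bash
python3 -m inch '[[0.03,0,0,0,0,0,22],[0.04,0,0,0,0,0,26],[0.04,0,0,0,0,0,32],[0.04,0,0,0,0,0,40],[0.04,0,0,0,0,0,45],[0.04,0,0,0,0,0,45],[0.04,0,0,0,0,0,45],[-0.3,0,0,0,0,0,45],[-0.8,0,0,0,0,0,45],[-1.6,0,0,0,0,0,45],[-2.6,0,0,0,0,0,45],[-3.2,0,0,0,0,0,45],[-3.2,0,0,0,0,0,45]]'; python3 -m inch '[[0,-0.4,-0.4,0,0,0,45],[0,-1,-1,0,0,0,45],[0,-1.6,-1.8,0,0,0,45],[0,-1.6,-2.6,0,0,0,45],[0,-1.6,-3,0,0,0,45],[0,-1.6,-3,0,0,0,45],[0,-1.6,-3,0,0,0,45]]'
python3 - <<'E'
from kin import *
t=capture("top");c=capture("side")
print([proj(k,np.array([.535,.377,.2])) for k in(t,c)])
r,_=blobs(t,(0,180,80),(6,255,255),(95,190,200,256));print(r);r2,_=blobs(c,(0,180,80),(6,255,255),(110,245,290,375));print(r2)
if r and r2:
    k,e=tri(ray(t,*r[0][0]),ray(c,*max(r2,key=lambda b:b[1])[0]));p=k[:2]-[.5462,.2278];print(k,e,np.hypot(*p),np.degrees(np.arctan2(p[1],p[0])))
a=cv2.resize(c["color"][230:360,95:275],None,fx=2.2,fy=2.2,interpolation=cv2.INTER_CUBIC);b=cv2.resize(t["color"][100:260,80:360],None,fx=1.4,fy=1.4,interpolation=cv2.INTER_CUBIC)
o=np.zeros((300,800,3),np.uint8);o[:a.shape[0],:a.shape[1]]=a;o[:b.shape[0],400:400+b.shape[1]]=b;cv2.imwrite("pics/end.png",o[:,:,::-1])
E
```

```text
time_s: 25.5
tcp_pos: [0.4842, 0.2934, 0.2382]
tool_rot: [-0.078, 1.562, 0.707]
force: [1.6, -0.8, 0.4]
grip_width: 0.526
time_s: 26.2
tcp_pos: [0.4329, 0.1288, 0.2334]
tool_rot: [1.248, 1.57, 2.034]
force: [-0.1, 0.3, -0.1]
grip_width: 0.527
[(np.float64(98.75513477621678), np.float64(203.80791283117267)), (np.float64(126.4470324896781), np.float64(265.98144365543124))]
[]
[(array([196.54314721, 297.68527919]), np.int32(197))]
```

View pics/end.png

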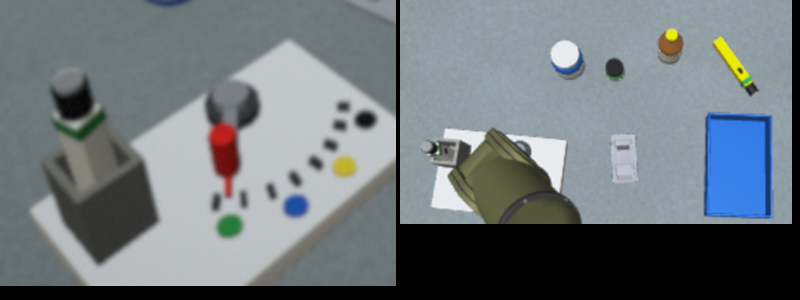

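The lever's pointer is at the green spot (crop 229,225), the torch stands, and the bottle and jars are where they were. One last numeric check of the lever, then hand in.

```bash
python3 - <<'E'
from kin import *
from cell import sign_off
c=capture("side");k=onz(c,196.54,297.69,.0776);p=k[:2]-[.5462,.2278];a=np.degrees(np.arctan2(p[1],p[0]));print(k,np.hypot(*p),a,"lever rad",np.radians(211.5-a),read_state()["force"])
if abs(np.radians(211.5-a)-1.35)<.12: print(sign_off())
E
```

```text
[0.48541599 0.29040615 0.0776    ] 0.08725952913257896 134.1539582604438 lever rad 1.3499430917402182 [-0.16215971  0.02580849  0.25278299]
the job is handed in; nothing more can be done
None
```

The torch is standing upright in the dock's well, the lever is in the green notch, and I handed the job in at about 26 s of robot time.

**How it was done:** I took the white torch from the basket and laid it on the table beside the rest. There I gripped it again nearer the lens with the tool leaned back 45°, lowered it into the well and let go. I did not use the sloping rest, because the arm could not reach the pose needed to lay the torch in it with that first grip. I then gripped the red knob, swung the lever from the black spot to the green one, released it and backed off.

**Last checks:**
- **Torch:** lowering ended in a light contact, and the side view showed the lens top within about 1 pixel of where it should be with the foot on the floor. The contact came 2.6 mm above my estimate of the floor height. I put that down to error in where along the torch I was gripping, and did not check it separately.
- **Lever:** measured at 1.35 rad after release, with the pointer at the green spot. This came from the side view only, because the arm hid the knob from the top camera.
- **Surroundings:** the bottle and jars look unmoved, and the force on the tool was about zero, so the robot was touching nothing.

**Disagreement:** the two cameras differed by 3 to 9 mm on the well's y position. I went close to the side camera's value, and the torch went in without touching the sides.

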